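# Hold a conveyor take-up bearing against its spring for locking

### The arm

A 7-joint arm with a two-finger parallel gripper is mounted at the origin on a cart in front of the work surface, level with it; the furniture and walls round the work are solid. World frame = base frame: x ahead of the robot, y to its left, z up, the work surface at z = 0. Lengths are in m, angles in rad, forces in N, time in s.
With the tool pointing down it reaches from about 0.4 to 0.85 m from the base axis. Payload 4.5 kg.
Tool frame: the origin (TCP) lies where the fingers leave the gripper's body, on its centre line; the fingertips stand 64 mm ahead of it and the grasp point (between the pads) lies 45 mm ahead of it; z points along the fingers, y is the line along which they close (so a half turn about z gives the same grasp; the last joint's range is limited). The gripper opens to 88 mm and grips with 3 to 60 N. Pads are 18 mm wide; open, the fingers measure 123 mm over their backs; the gripper's body (75 mm by 187 mm) begins 45 mm behind the grasp point.
Start: joints at [-1.098, 0.689, -0.195, 1.565, 0.157, 0.902, -0.215], TCP at [0.266, 0.566, 0.303] pointing down, gripper open.
Joint ranges: [-3.01, 3.01], [-0.46, 2.08], [-1.47, 1.51], [0.13, 2.56], [-1, 4.14], [0.04, 2.09], [-2.66, 2.66]. Speed limits (rad/s): [2.57, 2.57, 3.14, 3.14, 3.14, 3.14, 3.14].

### API

Orientations are given as a unit quaternion [x, y, z, w].
In Python, from plant import r gives the robot as it stands.
- The arm moves only by the tool play_rows, never from a script. Its arguments are lists of equal length, an entry for each row: "translation": the shift along the tool's x, y, z in m, a list of three; "delta_rot": the turn, a rotation vector about the tool's x, y, z in degrees, a list of three; "grip": the opening, from -1 (shut) to 1 (fully open). In form: {"translation": [[x, y, z], ...], "delta_rot": [[rx, ry, rz], ...], "grip": [grip, ...]}. A call has 1 to 20 rows; each row shifts and turns the commanded pose from where the row before left it, along the tool's axes as they then stand; what a row does not reach is not made up. A row lasts 1/8 s, in which the tool goes at most 62.5 mm and 10.7 degrees, less where a joint would pass 70% of its speed; a pose out of reach is approached as far as the arm can. A call with a gripper value outside its range is refused whole. The fingers move at their own pace and stop on an object; "squeeze" is the grip in N (left out, the last holds). Time passes only in rows, so rows that do not move let the fingers close. It gives the time, the measured TCP pose, the force, the opening and the grip force at its end, in the units of the state.
- r.get_state(): the state, without advancing time (a new reading comes with each control period).
- r.snapshot(name): name is "side" or "top" or "wrist"; returns the picture (480x640x3 uint8, blue, green, red); there is no depth.
- r.get_calibration(name): a dict with "intrinsics" (3x3 intrinsics, pixels), "eye" and "rotation" of the camera in the world. Camera axes: x right, y up, looking along -z (the intrinsics and any distortion apply to the point x, -y, -z); pixel columns grow to the right and rows downward; lengths in m; the calibration is good to about 2 mm. A picture is of the moment at which its call begins: read the wrist's pose just before it. get_calibration takes no time and is no camera call; for the wrist camera it gives the pose at the moment of the call.
- r.finish_job(): hands the job in; it is judged then, once.
Trained networks look in the newest picture that a camera, given by its name, has taken for a name from the list of things; names that differ only in an ending like _2 or _b are one class to them, and where a whole thing is asked for, a point or a joint stands for the part that bears it (a point fixed in the world has none). Each returns a list of dicts, best first, with "confidence" (0 to 1); they miss things now and then, are a little off and sometimes report something else, mostly with a low value. They report only what shows in the picture. A call takes as long as a camera call. They do not tell look-alikes from the thing itself.
- r.look_for(camera, target): "point" ([x, y, z] in m, in world coordinates, good to about 4 mm: the middle of the surface that is visible of it).
- r.silhouettes(camera, target): "pixels" (480x640 bool, what is visible of it).
The state is a dict: "clock": time; "q": joint angles; "qd": joint speeds; "joint_torque": joint torques, N m; "tool_pos": TCP position; "eef_rot": TCP orientation; "contact_force": force on the tool from outside, world axes, zero at the start; "moment": the same for the moment, N m; "opening": opening from 0.0 (shut) to 1.0 (fully open); "finger_force": force on a finger pad.
Only numpy, scipy, OpenCV 4.12 (cv2) and the standard library are available. Lean on these libraries where they do the work, as an engineer would, in place of code of your own. Each camera call takes 0.05 s, during which the arm holds its last target. There are 200 camera calls.

### The job

Set the loose bearing block into the channel of the take-up frame, flat on the channel's floor with its round hub up and its long side along the rails. Then slide it by the hub against the spring-backed shoe and press the shoe in until its pointer stands between the two scribed lines on the rail (a push of about 12 N on the spring), and finish while still holding it pressed there, without letting go, so that a colleague can tighten the locking bolts. Do not drive the spring solid, and leave the wrench, sprocket and nut lying where they are.

Things in the scene. Friction and masses are not known exactly. Their poses are not given: they have to be found in the camera images.
- takeup_frame: Steel take-up frame (dark base, grey rails), fixed. Origin: underside, under the middle of the channel's pocket; x along the channel toward the spring, z up. Base plate x -77..155, y -63..63 mm, 6 mm thick (channel floor z = 6). Channel 61 mm wide between two rails along x, 24 mm high, outer faces y +-46, inner top edges bevelled 6 mm. Tie bar closes the pocket at x = -52 (top z = 20).
- gauge_mid (a point): Point on top of the frame's +y rail midway between the two dark scribed lines (10 mm apart, across the rail), at x = 73, y = 41, z = 24 mm in the frame. Behind the shoe a spring abutment at x = 106..118 is 42 mm high. A low locking bolt (z = 16) stands out sideways from each rail at x = 24, out to y = +-70 mm.
- spring_shoe: Steel shoe 12 x 59 x 26 mm across the channel, coil spring behind it; slides only along the frame's +x, 24 mm at most. Axes as the frame's. Origin: middle of the lower edge of the face that the block presses on; at rest at x = 52, y = 0, z = 6.5 mm in the frame (pocket 104 mm long). The spring resists with 4 N at rest plus 0.8 N per mm pushed in, and springs back if let go.
- pointer (a point): Tip of the thin pointer blade on the shoe's +y end, 11 mm behind the shoe's face, over the rail top. It meets the first line with the shoe 5 mm in (8 N), gauge_mid at 10 mm (12 N), the second line at 15 mm (16 N).
- bearing_block: Loose dark steel bearing block, about 0.5 kg: 74 mm (its x) by 58 mm (its y) by 28 mm thick, with a bright round hub on top, 34 mm diameter, 22 mm tall (top at z = 50), bore 24 mm. Origin: centre of the underside, z up through the hub. Lies hub up. Goes into the channel with its x along the frame's x, either end forward. A brass nipple at one top corner (x 30, y 22, 9 mm high) is in nobody's way.
- wrench_near: Open-end wrench 39 x 201 x 9 mm lying flat, origin under its middle; to be left alone.
- chain_sprocket: Sprocket 75 mm across, 22 mm high, lying flat, origin under its centre; to be left alone.
- loose_nut: Rusty hexagon nut 30 x 34 x 16 mm, origin under its centre; to be left alone.
Mind the look-alikes: they are no part of the job. Leave any turquoise look-alike of the bearing_block alone.

How it is judged:
By the outcome, as a careful person would: the job done as asked, in the order asked, and still so for the second after the job is handed in, while the arm keeps its last pose, push and grip.
It also fails if it takes over 42 s, if anything falls off the work surface, if the arm or the gripper's body presses on something with over 40 N, if the wrist force passes 120 N, or if a joint passes its speed limit or range.

## Working session

There is one attempt and no reset: what is moved stays moved. The work goes in short steps, Python scripts to look and compute and a tool call to move; the robot and the scene stay as the last step left them, time stands still between calls to the robot, and variables do not carry over. Pictures are saved under pics/ and viewed, at most 10 in all, crops included, and the job is handed in when it is done.

Besides the shell and the picture viewer there is one more tool, called by a JSON object that holds its "method" and its "body", one argument or row to a line. play_rows: Moves the arm, as the interface text tells. Its arguments: {"type":"object","properties":{"translation":{"type":"array","items":{"type":"array","items":{"type":"number"}}},"delta_rot":{"type":"array","items":{"type":"array","items":{"type":"number"}}},"grip":{"type":"array","items":{"type":"number"}},"squeeze":{"type":"number"}},"required":["translation","delta_rot","grip"]}

```bash
mkdir -p pics; ls
python3 - <<'E'
from plant import r
import cv2,numpy as np
for n in ("side","top"):
    im=r.snapshot(n); cv2.imwrite(f"pics/{n}0.png",im)
    for t in ("bearing_block","takeup_frame","spring_shoe","pointer","gauge_mid","wrench_near","chain_sprocket","loose_nut"):
        print(n,t,[(np.round(d["point"],3).tolist(),round(d["confidence"],2)) for d in r.look_for(n,t)])
    c=r.get_calibration(n); print({k:np.round(v,3).tolist() for k,v in c.items()})
s=r.get_state(); print(s)
E
```

```text
pics
side bearing_block [([0.55, -0.01, 0.028], 0.88), ([0.49, -0.239, 0.029], 0.61)]
side takeup_frame [([0.524, 0.213, 0.014], 0.57)]
side spring_shoe [([0.528, 0.244, 0.024], 0.8)]
side pointer [([0.529, 0.246, 0.024], 0.75)]
side gauge_mid [([0.525, 0.212, 0.016], 0.79)]
side wrench_near [([0.61, -0.225, 0.011], 0.86)]
side chain_sprocket [([0.506, 0.412, 0.008], 0.67), ([0.429, -0.091, 0.019], 0.66)]
side loose_nut [([0.424, -0.092, 0.017], 0.74)]
{'intrinsics': [[513.632, 0.0, 326.088], [0.0, 513.632, 240.822], [0.0, 0.0, 1.0]], 'eye': [-0.012, -0.69, 0.64], 'rotation': [0.455, -0.153, -0.256, 0.839]}
top bearing_block [([0.557, 0.012, 0.027], 0.88), ([0.496, -0.223, 0.032], 0.58)]
top takeup_frame [([0.535, 0.228, 0.005], 0.59)]
top spring_shoe [([0.523, 0.257, 0.026], 0.67)]
top pointer [([0.522, 0.258, 0.028], 0.51)]
top gauge_mid [([0.536, 0.23, 0.012], 0.8), ([0.609, -0.21, 0.007], 0.28)]
top wrench_near [([0.606, -0.21, 0.002], 0.64)]
top chain_sprocket [([0.51, 0.418, 0.012], 0.65)]
top loose_nut [([0.43, -0.084, 0.014], 0.47)]
{'intrinsics': [[595.623, 0.0, 324.601], [0
[... 153 characters left out ...]
,  0.68906008, -0.19458161,  1.56528633,  0.15726111,
        0.90249464, -0.21513472]), 'qd': array([-3.40841900e-04,  5.99735723e-04, -2.64938465e-04,  3.05417290e-05,
       -7.67384485e-04, -1.90985454e-04,  3.37402865e-04]), 'joint_torque': array([-8.57091236e-04, -5.27482259e+01, -1.26680642e+00, -1.53745633e+01,
       -5.18109603e-02, -6.11221258e-04,  2.53690854e-05]), 'tool_pos': array([0.26552564, 0.56582134, 0.30277083]), 'eef_rot': array([ 2.17671860e-01,  9.76022006e-01,  6.55275172e-05, -1.32606895e-06]), 'contact_force': array([-0.15101503, -1.26032258, -0.0694755 ]), 'moment': array([-0.02401558,  0.04068876,  0.04845038]), 'finger_force': 0.0, 'opening': 0.9998396520313448}
```

View pics/side0.png

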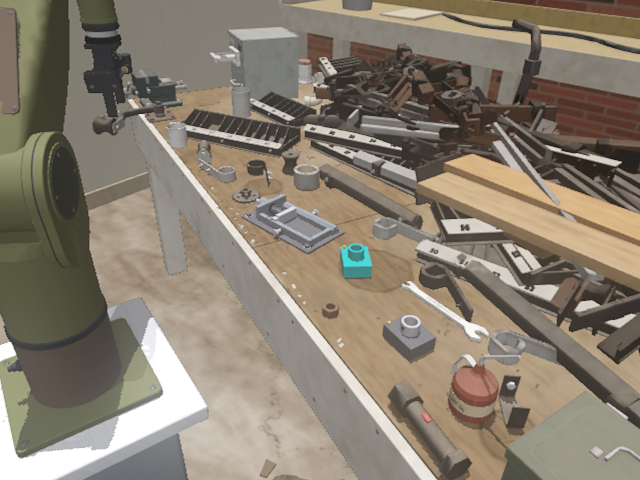

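View pics/top0.png

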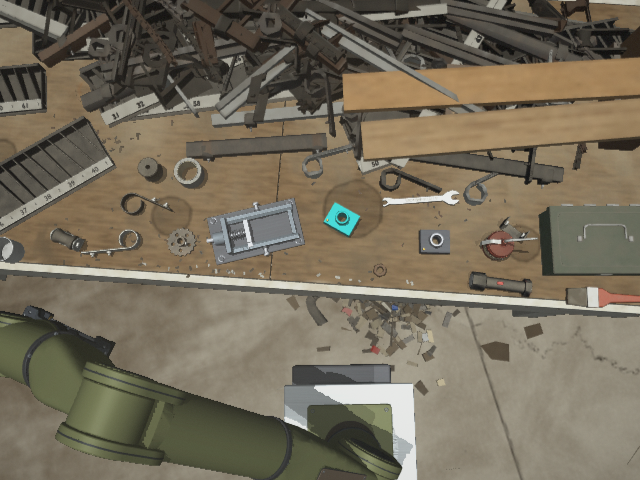

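Two things could be taken for the block: the turquoise one at side (356,260) / top (342,218), which is to be left alone, and the dark grey one with a bright hub at side (410,335) / top (435,242), which fits the description. The frame is at top (255,230), with its spring end to the left, so frame +x is about world +y.

```bash
cat > h.py <<'E'
from plant import r
import numpy as np, cv2
from scipy.spatial.transform import Rotation as R
def P(c,X):
    X=np.atleast_2d(X); p=(X-np.array(c["eye"]))@R.from_quat(c["rotation"]).as_matrix()
    p=np.c_[p[:,0]/-p[:,2],-p[:,1]/-p[:,2]]; K=np.array(c["intrinsics"])
    return p*[K[0,0],K[1,1]]+[K[0,2],K[1,2]]
def ray(c,px,z):
    K=np.array(c["intrinsics"]); d=np.array([(px[0]-K[0,2])/K[0,0],-(px[1]-K[1,2])/K[1,1],-1])
    d=R.from_quat(c["rotation"]).apply(d); e=np.array(c["eye"]); return e+d*(z-e[2])/d[2]
def tri(obs):
    A=np.zeros((3,3));b=np.zeros(3)
    for c,px in obs:
        e=np.array(c["eye"]); d=ray(c,px,0)-e; d/=np.linalg.norm(d); M=np.eye(3)-np.outer(d,d); A+=M;b+=M@e
    return np.linalg.solve(A,b)
def go(pos,yaw):
    """tool pointing down, tool y at angle yaw(deg) from world x; translation (tool axes) and rotvec"""
    s=r.get_state(); T=R.from_quat(s["eef_rot"]); y=np.radians(yaw)
    yv=np.array([np.cos(y),np.sin(y),0]); zv=np.array([0,0,-1.]); xv=np.cross(yv,zv)
    G=R.from_matrix(np.c_[xv,yv,zv])
    print("now",s["clock"].__round__(2),s["tool_pos"].round(4),"yaw",np.degrees(np.arctan2(*T.apply([0,1,0])[[1,0]])).round(2),
      "\n trans tool",T.inv().apply(np.array(pos)-s["tool_pos"]).round(4),"rotvec deg",np.degrees((T.inv()*G).as_rotvec()).round(2),"F",s["contact_force"].round(1),s["opening"])
E
python3 - <<'E'
from h import *
ct,cs=r.get_calibration("top"),r.get_calibration("side")
t=cv2.imread("pics/top0.png"); s=cv2.imread("pics/side0.png")
f=lambda im,x,y,w,h,k: cv2.resize(im[y:y+h,x:x+w],None,fx=k,fy=k,interpolation=cv2.INTER_CUBIC)
cv2.imwrite("pics/crop.png",np.vstack([np.hstack([f(t,195,190,120,80,4),f(t,410,215,80,80,4)]),f(s,380,300,200,70,4)]))
cw=r.get_calibration("wrist"); st=r.get_state(); T=R.from_quat(st["eef_rot"])
print(cw["intrinsics"], T.inv().apply(cw["eye"]-st["tool_pos"]), (T.inv()*R.from_quat(cw["rotation"])).as_matrix().round(3))
for t in("bearing_block","spring_shoe","takeup_frame"):
  for n,c in(("top",ct),("side",cs)):
    for d in r.silhouettes(n,t):
        m=d["pixels"].astype(np.uint8); 
        print(t,n,d["confidence"],cv2.minAreaRect(cv2.findNonZero(m)))
go([.49,-.23,.2],0); print(tri([(ct,(437,239)),(cs,(410,322))]), "lamp", tri([(ct,(498,228)),(cs,(478,362))]))
E
```

```text
[[361.14931271   0.         320.43770945]
 [  0.         361.14931271 240.64340568]
 [  0.           0.           1.        ]] [ 0.07658901 -0.00067897 -0.0826347 ] [[-0.     0.955  0.298]
 [ 1.     0.    -0.   ]
 [-0.001  0.298 -0.955]]
bearing_block top 0.95 ((434.0, 241.5), (23.0, 30.0), 90.0)
bearing_block top 0.81 ((341.46923828125, 219.55386352539062), (29.644298553466797, 24.06273651123047), 29.744882583618164)
bearing_block side 0.89 ((356.0, 259.5), (33.0, 30.0), 90.0)
bearing_block side 0.6 ((409.0000305175781, 335.5), (50.20457458496094, 37.47665786743164), 45.0)
spring_shoe top 0.57 ((230.93809509277344, 231.88417053222656), (44.0833854675293, 22.600017547607422), 5.572197437286377)
spring_shoe top 0.54 ((420.0, 197.5), (15.0, 74.0), 90.0)
spring_shoe side 0.56 ((283.1219482421875, 213.90243530273438), (25.399253845214844, 16.343868255615234), 6.340191841125488)
takeup_frame top 0.68 ((252.9154510498047, 230.3386688232422), (54.09965515136719, 94.26946258544922), 76.37300109863281)
takeup_frame side 0.69 ((294.1925964355469, 221.36331176757812), (97.35137939453125, 43.82233810424805), 29.167613983154297)
now 1.2 [0.2655 0.5658 0.3027] yaw 64.86 
 trans tool [-0.5413 -0.6251  0.1027] rotvec deg [ 0.   -0.   64.86] F [0.3 0.2 0.6] 1.0027098455477568
[ 0.49910809 -0.23029987  0.05044646] lamp [ 0.51499249 -0.3729788   0.06963688]
```

View pics/crop.png

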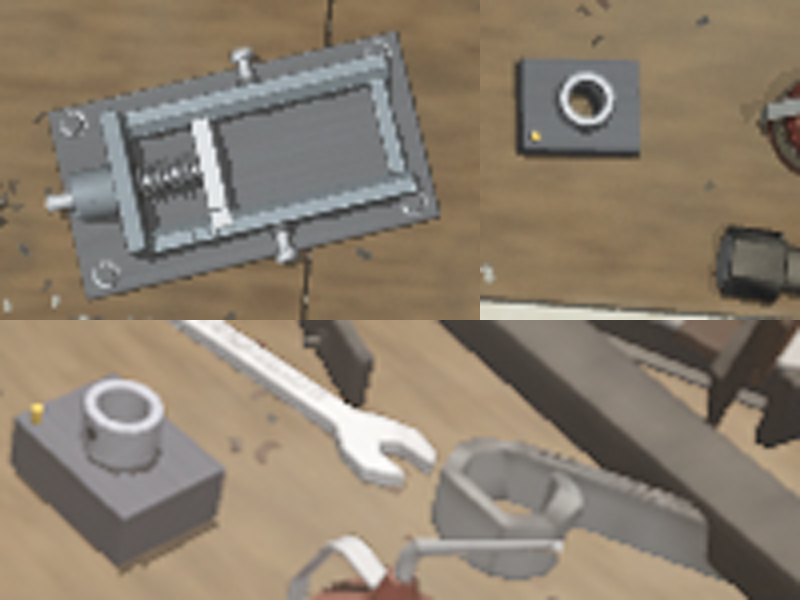

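The crop shows the dark block with its bright hub, and the nipple is at the lower left (535,135). I choose this one; its hub top triangulates to (0.499,-0.230,0.050). In the frame crop the spring points left and the pointer end of the shoe is at the bottom (220,225). Next I move over the frame so the wrist camera can view it.

{"method": "play_rows", "body": {
  "translation": [
    [-0.02,-0.01,0],
    [-0.037,-0.02,0],
    [-0.037,-0.02,0],
    [-0.037,-0.02,0],
    [-0.037,-0.02,0],
    [-0.037,-0.02,0],
    [-0.037,-0.02,0],
    [-0.037,-0.02,0],
    [-0.037,-0.02,0],
    [-0.037,-0.02,0],
    [-0.02,-0.01,0],
    [0,0,0],
    [0,0,0],
    [0,0,0],
    [0,0,0],
    [0,0,0],
    [0,0,0],
    [0,0,0]
  ],
  "delta_rot": [
    [0,0,0],
    [0,0,0],
    [0,0,0],
    [0,0,0],
    [0,0,0],
    [0,0,0],
    [0,0,0],
    [0,0,0],
    [0,0,0],
    [0,0,0],
    [0,0,5],
    [0,0,10],
    [0,0,10],
    [0,0,10],
    [0,0,10],
    [0,0,6],
    [0,0,0],
    [0,0,0]
  ],
  "grip": [1,1,1,1,1,1,1,1,1,1,1,1,1,1,1,1,1,1],
  "squeeze": 60
}}

```text
clock: 3.45
tool_pos: [0.518, 0.2264, 0.3028]
eef_rot: [0.616, 0.788, 0.0, -0.0]
contact_force: [0.1, 0.4, 0.3]
opening: 1.0
finger_force: 0.0
```

Run:
```python
from h import *
cw=r.get_calibration("wrist"); im=r.snapshot("wrist"); cv2.imwrite("pics/w1.png",im); np.savez("w1.npz",**{k:np.array(v) for k,v in cw.items()})
for t in ("takeup_frame","spring_shoe","pointer","gauge_mid"):
    print(t,[(np.round(d["point"],3).tolist(),round(d["confidence"],2)) for d in r.look_for("wrist",t)])
go([.499,-.23,.2],0)
```

```text
takeup_frame [([0.54, 0.251, 0.007], 0.8)]
spring_shoe [([0.528, 0.264, 0.026], 0.89)]
pointer [([0.524, 0.259, 0.028], 0.98)]
gauge_mid []
now 3.7 [0.5182 0.2262 0.3027] yaw 13.86 
 trans tool [-0.4383 -0.128   0.1026] rotvec deg [-0.000e+00 -1.000e-02  1.386e+01] F [ 0.4 -0.2  0.6] 0.9990351451122754
```

View pics/w1.png

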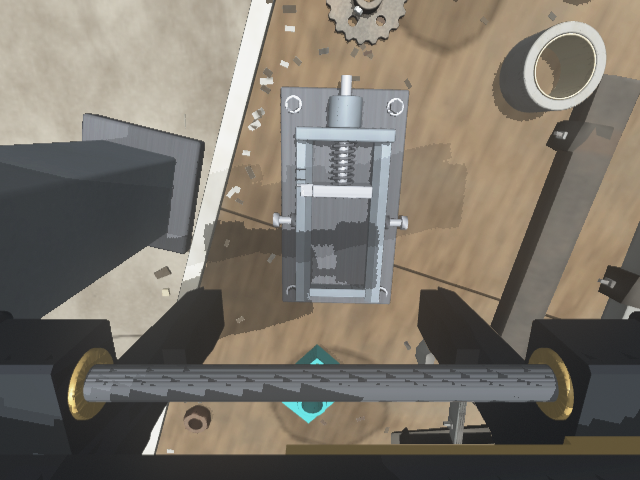

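The wrist picture shows the frame with base corners near (283,88), (409,91), (391,303), (284,302), the shoe at row 190, its pointer end at the left (305,190), and the scribed lines at (300,170-182). The frame is unobstructed. Next is a pose fit with a check overlay.

```bash
cat >> h.py <<'E'
def F(p,X):
    X=np.atleast_2d(X)*1e-3; c,s=np.cos(p[2]),np.sin(p[2])
    return np.c_[p[0]+c*X[:,0]-s*X[:,1],p[1]+s*X[:,0]+c*X[:,1],X[:,2]]
E
python3 - <<'E'
from h import *
from scipy.optimize import least_squares as ls
cw=dict(np.load("w1.npz")); ct=r.get_calibration("top")
C=np.array([[155,63,6],[155,-63,6],[-77,-63,6],[-77,63,6.]])
w=np.array([[283,88],[409,91],[391,303],[284,302.]]); t=np.array([[217.5,264.5],[207.5,217.5],[294.3,198],[304.5,243.8]])
for nm,fn in (("w",lambda p:(P(cw,F(p,C))-w).ravel()),("t",lambda p:(P(ct,F(p,C))-t).ravel())):
    o=ls(fn,[.53,.22,1.8],loss="soft_l1"); print(nm,o.x[:2].round(4),np.degrees(o.x[2]).round(2),o.fun.round(1))
    if nm=="w": p=o.x
# lines for overlay
im=cv2.imread("pics/w1.png"); k=4; x0,y0=255,75; b=cv2.resize(im[y0:y0+150*1+90,x0:x0+170],None,fx=k,fy=k,interpolation=cv2.INTER_CUBIC)
def L(pts,col):
    q=((P(cw,F(p,pts))-[x0-.5,y0-.5])*k).astype(int); cv2.polylines(b,[q.reshape(-1,1,2)],True,col,1)
L(C,(0,0,255))
for s in(1,-1): L([[-50,s*46,24],[106,s*46,24],[106,s*36.5,24],[-50,s*36.5,24]],(0,255,0))
L([[52,29.5,32],[52,-29.5,32],[64,-29.5,32],[64,29.5,32]],(255,0,255)); L([[106,46,42],[118,46,42],[118,-46,42],[106,-46,42]],(0,255,255))
L([[73,37,24],[73,46,24]],(255,0,0))
b=b[:600]; print(b.shape); cv2.imwrite("pics/ov.png",b); np.save("frame.npy",p)
E
```

```text
w [0.5493 0.1906] 102.66 [-1.7 -0.6  1.7 -0.6  0.6  2.1 -0.6  1. ]
t [0.5458 0.1858] 102.26 [-0.8  0.2 -0.5  0.   0.4 -0.6  1.1  0.2]
(600, 680, 3)
```

View pics/ov.png

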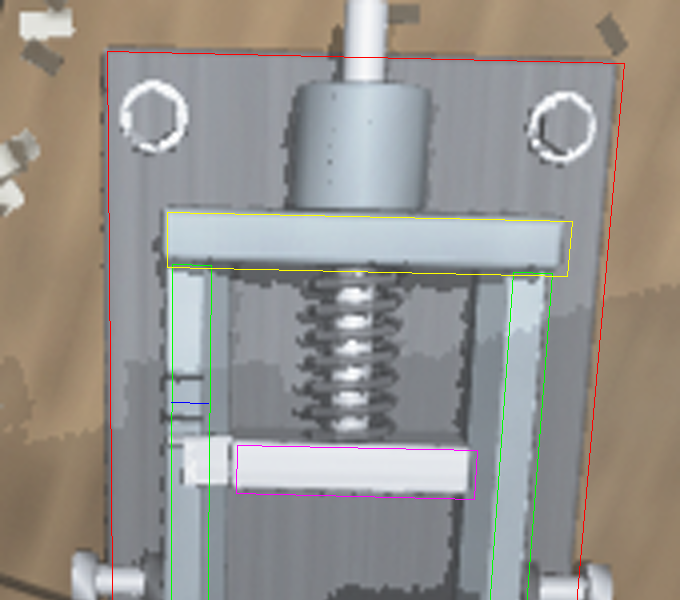

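{"method": "play_rows", "body": {
  "translation": [
    [-0.02,0,0],
    [-0.04,0,0],
    [-0.04,0,0],
    [-0.04,0,0],
    [-0.04,0,0],
    [-0.04,0,0],
    [-0.04,-0.02,0.01],
    [-0.04,-0.02,0.01],
    [-0.04,-0.02,0.01],
    [-0.04,-0.02,0.01],
    [-0.04,-0.02,0.01],
    [-0.028,-0.028,0.01],
    [0,0,0],
    [0,0,0],
    [0,0,0]
  ],
  "delta_rot": [
    [0,0,0],
    [0,0,0],
    [0,0,0],
    [0,0,0],
    [0,0,0],
    [0,0,0],
    [0,0,0],
    [0,0,0],
    [0,0,0],
    [0,0,0],
    [0,0,0],
    [0,0,0],
    [0,0,7],
    [0,0,6.9],
    [0,0,0]
  ],
  "grip": [1,1,1,1,1,1,1,1,1,1,1,1,1,1,1]
}}

```text
clock: 5.58
tool_pos: [0.5004, -0.2407, 0.2427]
eef_rot: [0.707, 0.707, -0.0, 0.0]
contact_force: [-0.2, 0.2, 0.1]
opening: 1.001
finger_force: 0.0
```

The overlay fits to within 1–2 px. The true features sit about 1.2 px left and 1.5 px up of the drawn ones, and I'll refine that. Now the block from the wrist camera.

Run:
```python
from h import *
from scipy.optimize import least_squares as ls
cw=dict(np.load("w1.npz")); 
X=np.array([[118,46,42],[118,-46,42],[106,46,42],[106,-46,24],[52,-29.5,32.5],[64,-29.5,32.5],[73,46,24],[155,63,6],[155,-63,6],[-77,-63,6],[-77,63,6.]])
q=np.array([[166,210],[563,218],[166,266],[547,272],[468,493],[468,441],[166,397],[104,50],[614,63],[543,912],[116,908.]])/4+[254.6,74.6]
for free in (0,1):
    def fn(p):
        Y=F(p,X); Y[:,2]+=p[3]*free; return (P(cw,Y)-q).ravel()
    o=ls(fn,[.549,.19,1.79,0],loss="soft_l1"); print(o.x.round(4),np.degrees(o.x[2]).round(2)); print(o.fun.reshape(-1,2).round(1).tolist())
    if not free: np.save("frame.npy",o.x[:3])
c=r.get_calibration("wrist"); im=r.snapshot("wrist"); cv2.imwrite("pics/w2.png",im); np.savez("w2.npz",**{k:np.array(v) for k,v in c.items()})
for d in r.silhouettes("wrist","bearing_block"):
    print(d["confidence"],cv2.minAreaRect(cv2.findNonZero(d["pixels"].astype(np.uint8))))
print([(np.round(d["point"],3).tolist(),round(d["confidence"],2)) for d in r.look_for("wrist","bearing_block")])
print("pred hub top",P(c,[.499,-.23,.05]))
```

```text
[0.5479 0.1911 1.7937 0.    ] 102.77
[[-1.3, -0.3], [0.8, -0.2], [-1.3, -0.5], [0.0, -0.7], [0.4, 0.6], [1.2, 1.5], [0.0, 0.6], [-0.8, -0.4], [1.2, -0.9], [0.4, 1.8], [-1.1, 0.9]]
[ 0.5484  0.1909  1.7942 -0.0049] 102.8
[[-0.5, 0.1], [0.1, 0.1], [-0.5, -0.4], [-0.6, -0.6], [0.1, -0.0], [0.9, 1.0], [0.7, 0.3], [0.1, 0.4], [0.3, -0.2], [-0.0, 0.0], [-0.3, -0.8]]
0.75 ((320.5059509277344, 202.82778930664062), (70.47535705566406, 90.25669860839844), 1.9749339818954468)
[([0.499, -0.218, 0.03], 0.75)]
pred hub top [[318.24952379 215.72751567]]
```

View pics/w2.png

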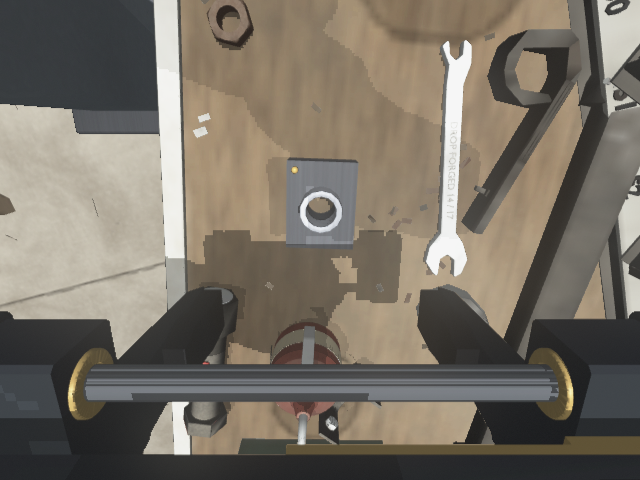

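The picture shows the block at (287..357, 158..246), its hub ring at about (321,212) and the nipple at (295,170). The lamp lies below at (305,365) and the wrench is to the right.

Run:
```python
from h import *
c=dict(np.load("w2.npz")); im=cv2.imread("pics/w2.png")
g=cv2.cvtColor(im,cv2.COLOR_BGR2GRAY); m=(g>165).astype(np.uint8); m[:185]=0;m[240:]=0;m[:,:295]=0;m[:,350:]=0
e=cv2.fitEllipse(max(cv2.findContours(m,0,2)[0],key=len)); print("ring",e)
print("hub z.05",ray(c,e[0],.05).round(4))
k=[(288.5,158.5),(357,160.5),(354,246),(287,243.5)]
Y=np.array([ray(c,x,.028) for x in k]); print(Y.round(4).tolist(), Y.mean(0).round(4))
d=Y[0]-Y[3]+Y[1]-Y[2]; print("yaw long",np.degrees(np.arctan2(d[1],d[0])), "short",np.degrees(np.arctan2(*(Y[1]-Y[0]+Y[2]-Y[3])[[1,0]])), np.linalg.norm(Y[0]-Y[3]),np.linalg.norm(Y[0]-Y[1]))
ct,cs=r.get_calibration("top"),r.get_calibration("side")
print(tri([(c,e[0]),(ct,(441.4,239.2)),(cs,(410.5,321.5))]))
go([.4995,-.2285,.2],0)
```

```text
ring ((320.4534606933594, 211.4104766845703), (40.35744094848633, 41.64072799682617), 90.97276306152344)
hub z.05 [ 0.5007 -0.2266  0.05  ]
[[0.475, -0.188, 0.028], [0.5302, -0.1896, 0.028], [0.5297, -0.2622, 0.028], [0.4717, -0.2599, 0.028]] [ 0.5017 -0.2249  0.028 ]
yaw long 88.49990588531843 short -2.012743364515013 0.07197929508180619 0.05522964299966716
[ 0.49893328 -0.23286585  0.05303678]
now 5.72 [ 0.501  -0.2398  0.2428] yaw 0.04 
 trans tool [ 0.0113 -0.0015  0.0428] rotvec deg [-0.    0.01  0.04] F [ 0.5 -0.4 -0.2] 0.9987220679234032
```

{"method": "play_rows", "body": {
  "translation": [
    [0.01,0,0.03],
    [0,0,0.03],
    [0,0,0.03],
    [0,0,0],
    [0,0,0]
  ],
  "delta_rot": [
    [0,0,1.7],
    [0,0,0],
    [0,0,0],
    [0,0,0],
    [0,0,0]
  ],
  "grip": [1,1,1,1,1]
}}

```text
clock: 6.35
tool_pos: [0.5017, -0.2297, 0.1535]
eef_rot: [0.718, 0.696, 0.0, 0.0]
contact_force: [-0.4, -0.4, 0.2]
opening: 0.997
finger_force: 0.0
```

Run:
```python
from h import *
c=r.get_calibration("wrist"); im=r.snapshot("wrist"); cv2.imwrite("pics/w3.png",im); np.savez("w3.npz",**{k:np.array(v) for k,v in c.items()})
g=cv2.cvtColor(im,cv2.COLOR_BGR2GRAY); u=P(c,[.4995,-.23,.05])[0]; print(u)
m=np.zeros_like(g); x,y=map(int,u); m[y-55:y+55,x-55:x+55]=(g>165)[y-55:y+55,x-55:x+55]
k=max(cv2.findContours(m,0,2)[0],key=len); e=cv2.fitEllipse(k); print("ring",e,ray(c,e[0],.05).round(4), "width px 34mm at z:",e[1])
c2=dict(np.load("w2.npz")); print("tri",tri([(c,e[0]),(c2,(320.45,211.4))]))
d=r.silhouettes("wrist","bearing_block"); print([(q["confidence"],cv2.minAreaRect(cv2.findNonZero(q["pixels"].astype(np.uint8)))) for q in d])
v=im[60:330,180:460].copy(); cv2.ellipse(v,((e[0][0]-180,e[0][1]-60),e[1],e[2]),(0,0,255),1); cv2.imwrite("pics/w3c.png",cv2.resize(v,None,fx=2,fy=2))
go([.4995,-.2285,.2],0)
```

```text
[315.56977583 272.80345501]
ring ((318.4601135253906, 261.6713562011719), (40.60112762451172, 52.232521057128906), 95.7750244140625) [ 0.5013 -0.2235  0.05  ] width px 34mm at z: (40.60112762451172, 52.232521057128906)
tri [ 0.50083963 -0.23124015  0.02932418]
[(0.81, ((318.0, 247.5), (125.0, 100.0), 90.0)), (0.3, ((183.49996948242188, 18.999996185302734), (64.99998474121094, 37.99999237060547), 0.0))]
now 6.45 [ 0.502  -0.2297  0.154 ] yaw -1.73 
 trans tool [ 0.0011 -0.0024 -0.046 ] rotvec deg [ 0.13  0.05 -1.73] F [ 0.3 -0.3  0.8] 1.0003806682550942
```

View pics/w3c.png

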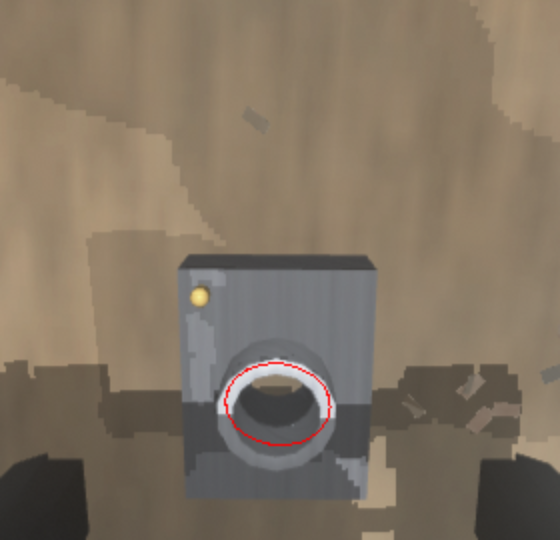

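The ring's true outline is centred near (318,266) (the shadow misled the ellipse), so the hub is at about (0.501,-0.227). The fingers straddle it symmetrically. I descend and grip the hub.

{"method": "play_rows", "body": {
  "translation": [
    [0.002,-0.001,0.02],
    [0,0,0.02],
    [0,0,0.014],
    [0,0,0.005],
    [0,0,0],
    [0,0,0],
    [0,0,0],
    [0,0,0],
    [0,0,0],
    [0,0,0],
    [0,0,0],
    [0,0,0]
  ],
  "delta_rot": [
    [0,0,0],
    [0,0,0],
    [0,0,0],
    [0,0,0],
    [0,0,0],
    [0,0,0],
    [0,0,0],
    [0,0,0],
    [0,0,0],
    [0,0,0],
    [0,0,0],
    [0,0,0]
  ],
  "grip": [1,1,1,1,1,-1,-1,-1,-1,-1,-1,-1],
  "squeeze": 50
}}

```text
clock: 7.95
tool_pos: [0.5004, -0.2273, 0.0937]
eef_rot: [0.718, 0.696, 0.0, 0.0]
contact_force: [-0.3, 0.6, -0.9]
opening: 0.368
finger_force: 50.0
```

{"method": "play_rows", "body": {
  "translation": [
    [0,0,-0.01],
    [0,0,-0.025],
    [0,0,-0.035],
    [0,0,-0.035],
    [0.02,0.001,0],
    [0.04,0.004,0],
    [0.04,0.004,0],
    [0.04,0.004,0],
    [0.04,0.004,0],
    [0.04,0.004,0],
    [0.04,0.004,0],
    [0.04,0.004,0],
    [0.04,0.004,0],
    [0.04,0.002,0],
    [0.024,0,0],
    [0.015,0,0],
    [0,0,0],
    [0,0,0],
    [0,0,0]
  ],
  "delta_rot": [
    [0,0,0],
    [0,0,0],
    [0,0,0],
    [0,0,0],
    [0,0,0],
    [0,0,0],
    [0,0,0],
    [0,0,0],
    [0,0,0],
    [0,0,0],
    [0,0,0],
    [0,0,0],
    [0,0,0],
    [0,0,0],
    [0,0,0],
    [0,0,-5],
    [0,0,-5.5],
    [0,0,-4],
    [0,0,0]
  ],
  "grip": [-1,-1,-1,-1,-1,-1,-1,-1,-1,-1,-1,-1,-1,-1,-1,-1,-1,-1,-1]
}}

```text
clock: 10.32
tool_pos: [0.5479, 0.1894, 0.1988]
eef_rot: [0.624, 0.781, -0.0, -0.0]
contact_force: [-0.4, -0.1, -3.2]
opening: 0.364
finger_force: 50.0
```

Run:
```python
from h import *
c=r.get_calibration("wrist"); im=r.snapshot("wrist"); cv2.imwrite("pics/w4.png",im); np.savez("w4.npz",**{k:np.array(v) for k,v in c.items()})
cv2.imwrite("pics/w4c.png",cv2.resize(im[60:360,140:500],None,fx=2,fy=2))
p=np.load("frame.npy"); go(list(F(p,[[0,0,0]])[0][:2])+[.2],np.degrees(p[2])-90)
print(P(c,F(p,[[52,29.5,32.5],[52,-29.5,32.5],[0,46,24],[0,-46,24],[106,46,42],[106,-46,42]])).round(1).tolist())
```

```text
now 10.38 [0.548  0.1895 0.1988] yaw 12.71 
 trans tool [ 0.0015  0.0003 -0.0012] rotvec deg [-0.03  0.02 -0.06] F [ 0.3 -0.1 -3.4] 0.35936875454446693
[[277.3, 163.0], [364.5, 163.0], [258.9, 233.3], [382.9, 233.3], [245.2, 73.8], [396.8, 73.8]]
```

View pics/w4c.png

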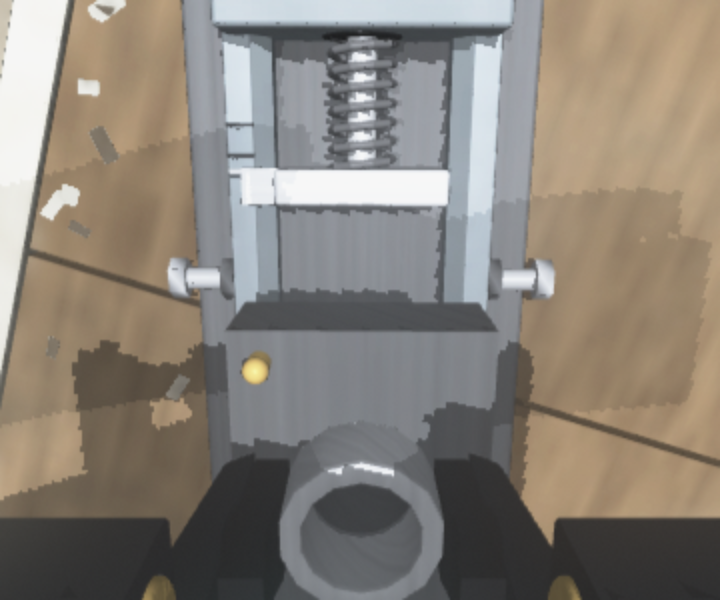

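The block's front edge (crop 228..497, row 330) is parallel to the shoe (row 205) and centred on the rails and bolts (mid about 362) to within about 0.3 mm. Its yaw also matches. I lower it in stages.

{"method": "play_rows", "body": {
  "translation": [
    [0,0,0.02],
    [0,0,0.03],
    [0,0,0.02],
    [0,0,0.005],
    [0,0,0.005],
    [0,0,0.005],
    [0,0,0.004],
    [0,0,0.003],
    [0,0,0]
  ],
  "delta_rot": [
    [0,0,0],
    [0,0,0],
    [0,0,0],
    [0,0,0],
    [0,0,0],
    [0,0,0],
    [0,0,0],
    [0,0,0],
    [0,0,0]
  ],
  "grip": [-1,-1,-1,-1,-1,-1,-1,-1,-1]
}}

```text
clock: 11.5
tool_pos: [0.548, 0.1904, 0.1066]
eef_rot: [0.624, 0.781, -0.0, -0.0]
contact_force: [0.6, 0.1, -3.4]
opening: 0.364
finger_force: 50.0
```

It is already about 11 mm below the rail tops without contact. I continue down to the floor.

{"method": "play_rows", "body": {
  "translation": [
    [0,0,0.003],
    [0,0,0.002],
    [0,0,0.001],
    [0,0,0.001],
    [0,0,0]
  ],
  "delta_rot": [
    [0,0,0],
    [0,0,0],
    [0,0,0],
    [0,0,0],
    [0,0,0]
  ],
  "grip": [-1,-1,-1,-1,-1]
}}

```text
clock: 12.12
tool_pos: [0.5481, 0.1904, 0.0997]
eef_rot: [0.624, 0.781, 0.0, 0.0]
contact_force: [-0.0, 1.0, -3.1]
opening: 0.366
finger_force: 50.0
```

{"method": "play_rows", "body": {
  "translation": [
    [0,0,0.0005],
    [0,0,0.0005],
    [0,0,0]
  ],
  "delta_rot": [
    [0,0,0],
    [0,0,0],
    [0,0,0]
  ],
  "grip": [-1,-1,-1]
}}

```text
clock: 12.5
tool_pos: [0.5481, 0.1905, 0.0997]
eef_rot: [0.624, 0.781, 0.0, 0.0]
contact_force: [-1.3, 0.3, 6.1]
opening: 0.364
finger_force: 50.0
```

The block is seated: the force changed from -3 to +6 N with no further descent. Now I slide toward the shoe.

{"method": "play_rows", "body": {
  "translation": [
    [0.002,0,0],
    [0.003,0,0],
    [0.003,0,0],
    [0.003,0,0],
    [0.002,0,0],
    [0,0,0]
  ],
  "delta_rot": [
    [0,0,0],
    [0,0,0],
    [0,0,0],
    [0,0,0],
    [0,0,0],
    [0,0,0]
  ],
  "grip": [-1,-1,-1,-1,-1,-1]
}}

```text
clock: 13.25
tool_pos: [0.5462, 0.2016, 0.0997]
eef_rot: [0.625, 0.781, 0.0, 0.001]
contact_force: [0.6, -3.7, 6.0]
opening: 0.365
finger_force: 50.0
```

{"method": "play_rows", "body": {
  "translation": [
    [0.002,0,0],
    [0.002,0,0],
    [0.001,0,0],
    [0,0,0]
  ],
  "delta_rot": [
    [0,0,0],
    [0,0,0],
    [0,0,0],
    [0,0,0]
  ],
  "grip": [-1,-1,-1,-1]
}}

```text
clock: 13.75
tool_pos: [0.5452, 0.2061, 0.0997]
eef_rot: [0.625, 0.781, -0.0, 0.002]
contact_force: [0.0, -4.7, 5.9]
opening: 0.362
finger_force: 50.0
```

{"method": "play_rows", "body": {
  "translation": [
    [0.002,0,0],
    [0.002,0,0],
    [0.002,0,0],
    [0.002,0,0],
    [0,0,0]
  ],
  "delta_rot": [
    [0,0,0],
    [0,0,0],
    [0,0,0],
    [0,0,0],
    [0,0,0]
  ],
  "grip": [-1,-1,-1,-1,-1]
}}

```text
clock: 14.38
tool_pos: [0.5442, 0.2106, 0.0998]
eef_rot: [0.626, 0.78, -0.002, 0.003]
contact_force: [0.9, -9.7, 6.1]
opening: 0.363
finger_force: 50.0
```

Run:
```python
from h import *
im=r.snapshot("wrist"); c=r.get_calibration("wrist"); cv2.imwrite("pics/w5.png",im)
p=np.load("frame.npy"); q=P(c,F(p,[[68,41,24],[73,41,24],[78,41,24],[62,0,32]])); print(q.round(1).tolist())
x,y=q[1].astype(int); print(x,y)
x0,y0=max(x-60,0),max(y-75,0); cv2.imwrite("pics/w5c.png",cv2.resize(im[y0:y0+150,x0:x0+200],None,fx=4,fy=4,interpolation=cv2.INTER_CUBIC))
go(F(p,[[25,0,0]])[0]+[0,0,.0997],12.78)
```

```text
[[224.7, 194.2], [223.7, 182.8], [222.7, 171.3], [317.7, 211.2]]
223 182
now 14.43 [0.5442 0.2106 0.0998] yaw 12.54 
 trans tool [ 0.0051 -0.0007  0.    ] rotvec deg [ 0.08  0.39 -0.24] F [  1.6 -10.    7.8] 0.3609325425529922
```

View pics/w5c.png

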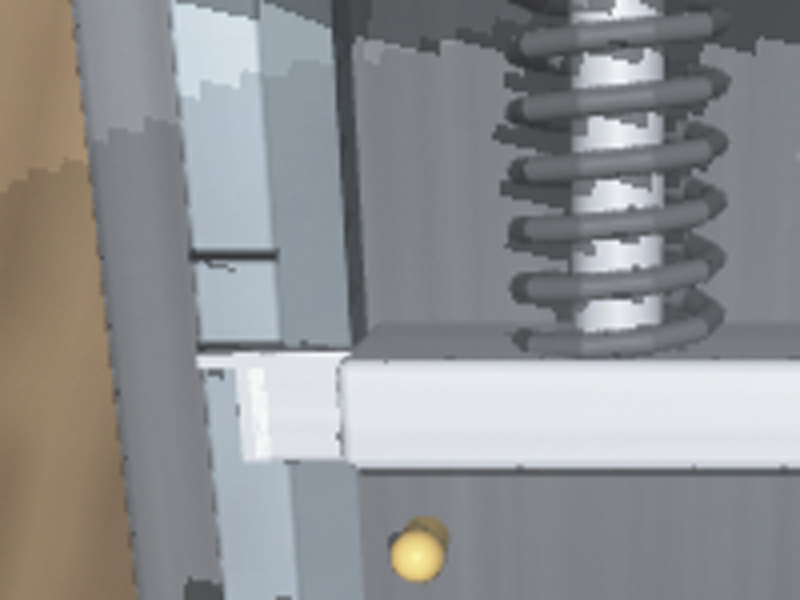

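The pointer blade is at crop row 358, 1.4 mm short of the first line (row 345); the second line is at row 255. About 6.4 mm more travel is needed. I also take out a little pitch lag.

{"method": "play_rows", "body": {
  "translation": [
    [0.002,0,0],
    [0.002,0,0],
    [0.002,0,0],
    [0.001,0,0],
    [0,0,0],
    [0,0,0]
  ],
  "delta_rot": [
    [0,0.2,0],
    [0,0.2,0],
    [0,0.2,0],
    [0,0.2,0],
    [0,0,0],
    [0,0,0]
  ],
  "grip": [-1,-1,-1,-1,-1,-1]
}}

```text
clock: 15.18
tool_pos: [0.5433, 0.2147, 0.0997]
eef_rot: [0.626, 0.78, 0.002, -0.001]
contact_force: [3.3, -15.3, 5.9]
opening: 0.367
finger_force: 50.0
```

```bash
cat > look.py <<'E'
from h import *
import sys
im=r.snapshot("wrist"); c=r.get_calibration("wrist"); cv2.imwrite(f"pics/{sys.argv[1]}.png",im)
p=np.load("frame.npy"); q=P(c,F(p,[[68,41,24],[73,41,24],[78,41,24]])); print(q.round(1).tolist())
x,y=q[1].astype(int); x0,y0=x-60,y-75
g=cv2.cvtColor(im,cv2.COLOR_BGR2GRAY); print(y0,"profile", [(k,int(v)) for k,v in zip(range(y-30,y+50),g[y-30:y+50,int(q[1][0])-3:int(q[1][0])+2].mean(1))])
cv2.imwrite(f"pics/{sys.argv[1]}c.png",cv2.resize(im[y0:y0+150,x0:x0+200],None,fx=4,fy=4,interpolation=cv2.INTER_CUBIC))
go(F(p,[[25,0,0]])[0]+[0,0,.0997],12.78)
E
python3 look.py w6
```

```text
[[225.7, 205.3], [224.7, 194.1], [223.8, 182.8]]
119 profile [(164, 187), (165, 186), (166, 185), (167, 185), (168, 185), (169, 185), (170, 185), (171, 184), (172, 184), (173, 184), (174, 183), (175, 183), (176, 183), (177, 184), (178, 184), (179, 184), (180, 183), (181, 94), (182, 62), (183, 63), (184, 174), (185, 173), (186, 171), (187, 183), (188, 185), (189, 186), (190, 186), (191, 185), (192, 185), (193, 185), (194, 145), (195, 163), (196, 217), (197, 225), (198, 225), (199, 218), (200, 216), (201, 215), (202, 204), (203, 190), (204, 182), (205, 181), (206, 194), (207, 209), (208, 191), (209, 206), (210, 208), (211, 208), (212, 208), (213, 206), (214, 206), (215, 204), (216, 203), (217, 204), (218, 197), (219, 191), (220, 190), (221, 186), (222, 191), (223, 183), (224, 181), (225, 181), (226, 180), (227, 180), (228, 179), (229, 179), (230, 179), (231, 178), (232, 178), (233, 178), (234, 177), (235, 177), (236, 177), (237, 177), (238, 177), (239, 175), (240, 175), (241, 175), (242, 175), (243, 175)]
now 15.22 [0.5433 0.2146 0.0997] yaw 12.44 
 trans tool [ 0.001  -0.0007  0.    ] rotvec deg [ 0.07 -0.21 -0.34] F [  3. -15.   7.] 0.36111985701258725
```

Profile: the second line is at row 182, the blade at about 196.5 and the first line at about 204.5. That puts the shoe about 8.5 mm in, so a little more is needed.

{"method": "play_rows", "body": {
  "translation": [
    [0.001,0,0],
    [0.001,0,0],
    [0,0,0],
    [0,0,0]
  ],
  "delta_rot": [
    [0,0,0],
    [0,0,0],
    [0,0,0],
    [0,0,0]
  ],
  "grip": [-1,-1,-1,-1]
}}

```text
clock: 15.72
tool_pos: [0.543, 0.216, 0.0997]
eef_rot: [0.626, 0.779, 0.001, -0.001]
contact_force: [2.4, -15.6, 7.2]
opening: 0.36
finger_force: 50.0
```

```bash
python3 look.py w7 | cut -c1-900
```

```text
[[225.9, 208.2], [224.9, 197.1], [224.0, 185.8]]
122 profile [(167, 186), (168, 186), (169, 186), (170, 185), (171, 185), (172, 185), (173, 185), (174, 185), (175, 183), (176, 183), (177, 184), (178, 183), (179, 183), (180, 184), (181, 184), (182, 184), (183, 184), (184, 93), (185, 62), (186, 63), (187, 174), (188, 174), (189, 171), (190, 183), (191, 185), (192, 185), (193, 185), (194, 141), (195, 165), (196, 216), (197, 224), (198, 225), (199, 222), (200, 218), (201, 213), (202, 212), (203, 207), (204, 205), (205, 206), (206, 197), (207, 177), (208, 172), (209, 185), (210, 193), (211, 195), (212, 205), (213, 206), (214, 205), (215, 204), (216, 203), (217, 204), (218, 203), (219, 201), (220, 201), (221, 201), (222, 196), (223, 184), (224, 181), (225, 182), (226, 181), (227, 180), (228, 180), (229, 181), (230, 180), (231, 179), (232, 178), (233, 179), (234, 178), (235, 178), (236, 178), (237, 177), (238, 177), (239, 176), (240, 177), (2
now 15.78 [0.543  0.216  0.0997] yaw 12.42 
 trans tool [-0.0004 -0.0007  0.    ] rotvec deg [ 0.06 -0.16 -0.36] F [  3.4 -16.6   7.2] 0.3686633220092199
```

View pics/w7c.png

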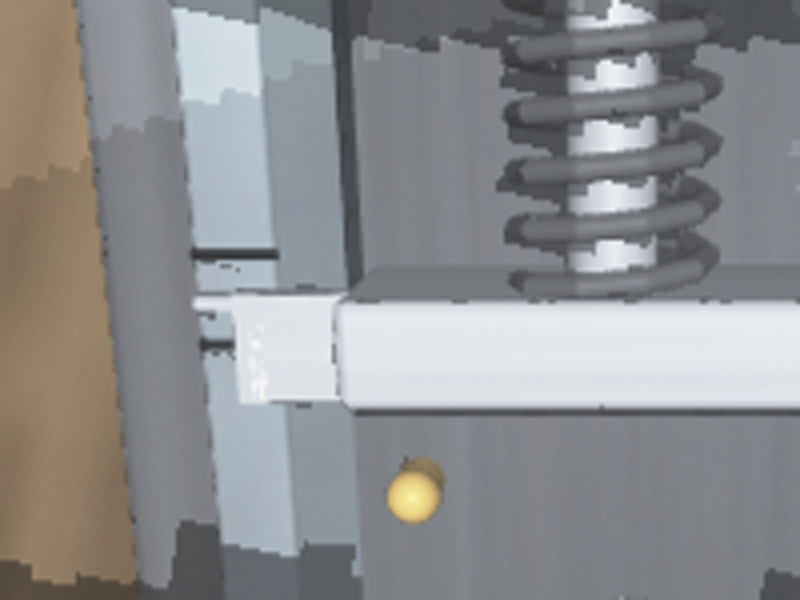

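The pointer blade (crop row 302) stands midway between the scribed lines (rows 255 and 345), so the shoe is about 9.8 mm in. The block is against the shoe and still gripped. I check for creep, then hand in.

{"method": "play_rows", "body": {
  "translation": [
    [0,0,0],
    [0,0,0],
    [0,0,0],
    [0,0,0],
    [0,0,0],
    [0,0,0]
  ],
  "delta_rot": [
    [0,0,0],
    [0,0,0],
    [0,0,0],
    [0,0,0],
    [0,0,0],
    [0,0,0]
  ],
  "grip": [-1,-1,-1,-1,-1,-1]
}}

```text
clock: 16.52
tool_pos: [0.543, 0.216, 0.0997]
eef_rot: [0.627, 0.779, 0.001, -0.001]
contact_force: [3.5, -16.4, 7.2]
opening: 0.36
finger_force: 50.0
```

```bash
python3 look.py w8 | cut -c1-600; python3 -c "
from h import *
if np.linalg.norm(r.get_state()['tool_pos']-[.543,.216,.0997])<.0015: print(r.finish_job())"
```

```text
[[225.9, 208.2], [224.9, 197.1], [224.0, 185.8]]
122 profile [(167, 186), (168, 187), (169, 186), (170, 185), (171, 185), (172, 185), (173, 185), (174, 185), (175, 184), (176, 183), (177, 184), (178, 184), (179, 183), (180, 184), (181, 184), (182, 184), (183, 184), (184, 93), (185, 63), (186, 63), (187, 174), (188, 174), (189, 171), (190, 183), (191, 185), (192, 185), (193, 185), (194, 141), (195, 165), (196, 216), (197, 224), (198, 225), (199, 222), (200, 220), (201, 214), (202, 214), (203, 207), (204, 205), (205, 205), (206, 198), (207, 177), (208, 172), (209, 185), (210, 193), (211, 195), (212, 206), (213, 205), (214, 205), (215, 204), (2
now 16.57 [0.543  0.216  0.0997] yaw 12.42 
 trans tool [-0.0004 -0.0007  0.    ] rotvec deg [ 0.06 -0.17 -0.36] F [  3.5 -15.9   6.8] 0.36443561675042074
the job is handed in; nothing more can be done
None
```

The block is seated in the channel and held against the shoe by the hub, with the pointer midway between the scribed lines (shoe about 9.8 mm in, roughly 12 N on the spring); the job was handed in at 16.6 s, still gripping, and no verdict came back.

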